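Free a stuck tube insert from a dry-block heater

TASK

The aluminium tube insert is stuck in the well of the dry-block heater and I need to wipe the well. Take the insert by its square post and rock it side to side, first tipping it clearly (about 5 degrees) towards the sloping control panel, then as far away from the panel, while it is still down in the well, and keep working it like that until it comes free. Finish holding it upright about two centimetres clear of the heater, straight above its well, without setting it down or letting go, and leave everything else on the bench where it is.

Things in the scene. Friction and masses are not known exactly. Their poses are not given: they have to be found in the camera images.
- heater: white dry-block heater, fixed to the bench, 160 mm (its x) by about 260 mm (its y), deck 70 mm high; origin at the bench surface; its x points roughly away from the robot, its y along its length towards the end with the sloping control panel, z up. Its rectangular well is open at the top, 64 mm (x) by 56 mm (y), 22 mm deep (floor 48 mm above the bench), centred at y = -40 mm of the heater
- well (a point): centre of the well's mouth, level with the heater's deck (70 mm above the bench), same axes as the heater. The springs in the well yield, so the insert can lean 10 degrees or more about the heater's x axis, and friction keeps it where it is left. It is free once its underside is some 15 mm above the well's floor
- shoe_a (a joint): one of two spring-loaded steel shoes in the well's +y (a) and -y (b) walls that pinch the insert's lower sides, 5 to 13 mm above the well's floor, each with about 15 N; a straight pull against them takes roughly 20 to 30 N, rocking less. Value: m the shoe has moved inwards; about 0 at the start, negative when pushed into the wall, 0.0012 when nothing is between
- shoe_b (a joint): the shoe in the -y wall; value as for shoe_a
- panel: the sloping control panel, a grey plate 160 by 97 mm fixed to the heater's +y end; origin at the plate's middle; its z axis is the plate's outward normal, leaning 45 degrees from vertical towards the heater's +y. An insert tipped towards the panel has its top moved in the heater's +y direction
- post (a point): middle of the square lifting post of the stuck insert: a steel post 16 by 16 mm, 60 mm tall, standing on the middle of the insert's top, its faces square to the insert's. The point lies half-way up the post, 30 mm above the block's top and 80 mm above the insert's underside. Nothing stands nearer than 40 mm to the post above the block's top. Axes are the insert's: at the start the same as the heater's
- foot (a point): centre of the underside of the stuck insert, an aluminium block 60 mm (its x) by 50 mm (its y) by 50 mm tall with tube holes in its top, about 0.5 kg with its post; at the start it stands on the well's floor. Same axes as the post
- bottle1: dark jar with a black screw cap and paper label, standing on the bench; origin at the centre of its underside. Leave it standing where it is; 48 mm across, 85 mm tall; near the heater's end away from the panel
- bottle2: dark jar with a black screw cap and paper label, standing on the bench; origin at the centre of its underside. Leave it standing where it is; 48 mm across, 85 mm tall; behind the heater
- bottle3: dark jar with a black screw cap and paper label, standing on the bench; origin at the centre of its underside. Leave it standing where it is; 40 mm across, 70 mm tall; just beyond the control panel
- wash: white plastic bottle, 60 mm across, 150 mm tall, standing to the left; origin under its centre. Leave it alone
- beaker: glass beaker, 68 mm across, 90 mm tall, standing to the left; origin under its centre. Leave it alone
- tray: shallow steel tray 200 by 140 by 22 mm on the right; origin under its centre. Leave it alone
- spare: a second aluminium insert 60 by 50 by 50 mm without a post, lying in the tray; origin under its centre. Leave it alone
- scoop: spatula 180 mm long lying on the bench on the left. Leave it alone

How it is judged (in metres and radians):
On the way, in this order (a step that is already met when the one before it is completed fails the run):
1. the insert, still down in the well, tips towards the control panel by at least 3 degrees (angle between the z axis of post and the z axis of panel, either way round below 0.733 rad and z of foot in the frame of well below -0.003 m), for 0.1 s.
2. then, still in the well, it tips the other way by at least 3 degrees (angle between the z axis of post and the z axis of panel, either way round above 0.837 rad and z of foot in the frame of well below -0.003 m), for 0.1 s.
At the end, for the whole second after the job is handed in: The gripper still holds the insert: its underside is 8 to 45 mm above the heater's deck, within 25 mm of the well's centre seen from above, upright within 8 degrees, with nothing touching the heater (z of foot in the frame of well between 0.008 and 0.045 m and horizontal distance between foot and well below 0.025 m and angle between post's own z axis and vertical below 0.14 rad and contact force between heater and anything else below 0.2 N and contact force between insert and the fingers above 1 N); the arm keeps its last pose, push and grip.
It fails at once if a bystander is moved by more than 25 mm (distance of any of bottle1, bottle2, bottle3, wash, beaker, tray, spare, scoop from where it was at the start of the episode above 0.025 m).
It fails at once if a bottle or the beaker is tipped over (angle between any of bottle1, bottle2, bottle3, wash, beaker's own z axis and vertical above 0.5 rad).
It also fails if it takes over 40 s, if anything falls off the work surface, if the arm or the gripper's body presses on something with over 40 N, if the wrist force passes 120 N, or if a joint passes its speed limit or range.

ROBOT

A 6-joint arm with a two-finger parallel gripper is mounted at the origin on the work surface. World frame = base frame: x ahead of the robot, y to its left, z up, the work surface at z = 0. Lengths are in m, angles in degrees, forces in N, time in s.
With the tool pointing down it reaches from about 0.325 to 0.775 m from the base axis. Payload 5.5 kg.
Tool frame: the origin (TCP) lies at the centre of the arm's flange, where the gripper is bolted on; the fingertips stand 182 mm ahead of it and the grasp point (between the pads) lies 163 mm ahead of it; z points along the fingers, y is the direction in which the jaws open and shut (so a half turn about z gives the same grasp; the last joint's range is limited). The gripper opens to 88 mm and grips with 3 to 60 N. Pads are 20 mm wide; open, the fingers measure 115 mm over their backs; the gripper's body (75 mm by 178 mm) begins 61 mm behind the grasp point.
Start: joints at [64.475, 5.22, 70.514, -0, 104.267, -3.249], TCP at [0.227, 0.555, 0.405] pointing down, gripper open.
Joint ranges: [-164.24, 164.24], [-49.07, 125.15], [9.68, 141.18], [-86.29, 266.29], [3.28, 154.24], [-151.56, 151.56]. Speed limits (degrees/s): [147.25, 147.25, 172.46, 180, 180, 180].

INTERFACE

Orientations are given as [roll, pitch, yaw] about the fixed x, y, z axes, in that order (R = Rz(yaw) Ry(pitch) Rx(roll)).
In Python, from station import r gives the robot as it stands. The module is installed in compiled form; this text tells all that it offers. Calls block until the motion is done:
- r.reach(position, orientation): joint-space move of the TCP to a pose.
- r.servo_line(position, rotation=None, speed=0.15): straight line of the TCP; rotation=None keeps the orientation; speed is the mean speed in m/s.
- r.move_joints(angles): joint-space move.
- r.let_go() and r.grab(squeeze=None): open the fingers fully, or close them until they stop; squeeze is the grip in N (None keeps the last).
- r.wait(seconds).
- r.inverse_kinematics(position, orientation): joint angles nearest the present ones, or None.
- r.sense(): the state.
- r.snapshot(name): name is "side" or "top" or "wrist"; returns a dict with "frame" (400x640x3 uint8, red, green, blue), "fx", "fy", "cx", "cy" (pixels), "R" (3x3) and "t" (3): a world point X has camera coordinates R X + t. Camera axes: x right, y down, z forward; pixel columns grow to the right and rows downward; lengths in m; the calibration is good to about 2 mm. The wrist camera is an equidistant fisheye: a pixel r from the principal point sees the ray r / f radians off the axis. A picture is of the moment at which its call begins. There is no depth.
A pose or a line that the arm cannot do raises r.IKError and nothing moves.
- r.hand_in(): hands the job in, once; it reports no verdict.
The state is a dict: "clock": time; "joints": joint angles; "joint_vel": joint speeds; "joint_torque": joint torques, N m; "tcp_pos": TCP position; "orientation": TCP orientation; "contact_force": force on the tool from outside, world axes, zero at the start; "torque": the same for the moment, N m; "opening": finger opening in m.
Only numpy, scipy, OpenCV 4.12 (cv2) and the standard library are available. Lean on these libraries where they do the work, as an engineer would, in place of code of your own. Each camera call takes 0.05 s, during which the arm holds its last target.

## Working session

There is one attempt and no reset: what is moved stays moved. The work goes in short steps, each a Python script; the robot and the scene stay as the last script left them, time stands still between calls to the robot, and variables do not carry over. Pictures are saved under pics/ and viewed, and the job is handed in when it is done.

```bash
mkdir -p pics; ls
python3 - <<'E'
from station import r
import cv2,numpy as np
for n in ["side","top","wrist"]:
    s=r.snapshot(n); cv2.imwrite(f"pics/{n}0.png",s["frame"][:,:,::-1]); np.savez(f"{n}0.npz",**s)
    print(n,s["fx"],s["cx"],s["cy"],np.round(s["R"],3).tolist(),np.round(s["t"],3))
q=r.sense();print(q)
E
```

```text
pics
side 465.69358792792093 316.87793169256895 198.0437972457623 [[-0.992, -0.124, -0.015], [-0.053, 0.526, -0.849], [0.113, -0.842, -0.528]] [0.561 0.12  1.422]
top 500.392965781442 320.6932702643183 190.97261831401016 [[-0.001, -1.0, -0.021], [-0.998, 0.002, -0.069], [0.069, 0.021, -0.997]] [0.017 0.563 1.496]
wrist 309.70691628693146 317.76071339305855 196.41321541444853 [[0.379, 0.925, -0.002], [0.898, -0.368, 0.243], [0.224, -0.094, -0.97]] [-0.6   -0.029  0.39 ]
{'clock': 0.15, 'joints': array([ 6.44756154e+01,  5.25528451e+00,  7.05638756e+01,  3.75461537e-04,
        1.04267940e+02, -3.24881654e+00]), 'joint_vel': array([-0.02051209, -0.24018465, -0.24325389, -0.02629688, -0.08663977,
       -0.03773028]), 'joint_torque': array([ 1.84664088e-03, -4.47045529e+01, -4.06908095e+01,  6.98868348e-02,
        2.74821301e-02, -9.75367993e-05]), 'tcp_pos': array([0.22746376, 0.5552738 , 0.40376587]), 'orientation': array([-1.79913061e+02, -5.29957810e-03,  1.57724520e+02]), 'contact_force': array([-0.19495508, -0.25953064, -0.33666144]), 'torque': array([-0.01227802, -0.00022239, -0.02059701]), 'opening': 0.08792532573561014}
```

View pics/top0.png

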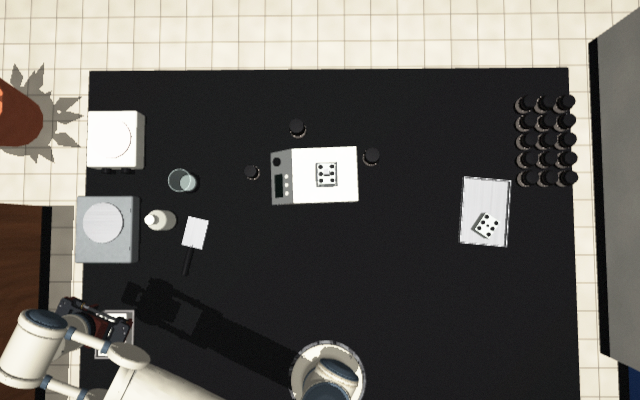

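View pics/side0.png

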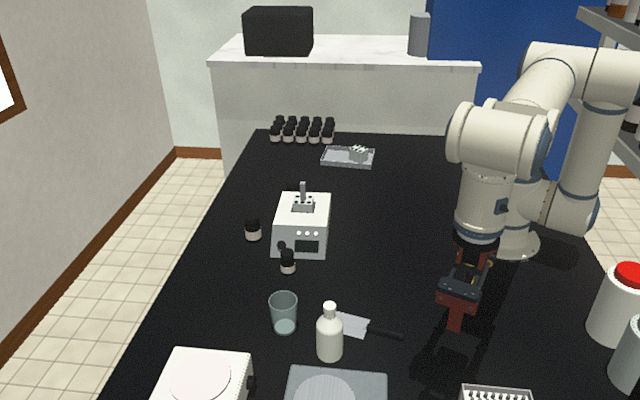

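The top view shows the heater at about px (315,175), with its panel on the left (+y) and the insert at about (326,174). The side view shows the post at about (303,190). I'll zoom in on both.

Run:
```python
import cv2,numpy as np
a=cv2.imread("pics/top0.png")[110:220,230:400]; cv2.imwrite("pics/topz.png",cv2.resize(a,None,fx=4.5,fy=4.5,interpolation=cv2.INTER_NEAREST))
a=cv2.imread("pics/side0.png")[170:280,235:345]; cv2.imwrite("pics/sidez.png",cv2.resize(a,None,fx=5,fy=5,interpolation=cv2.INTER_NEAREST))
```

```text
(no output)
```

View pics/topz.png

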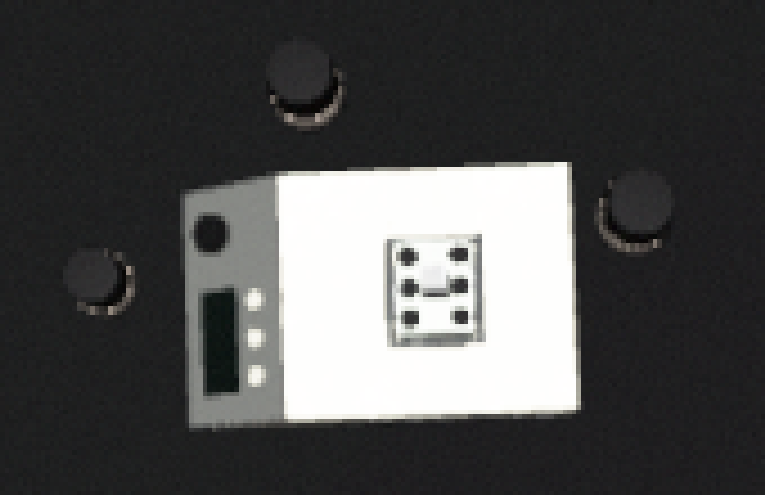

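View pics/sidez.png

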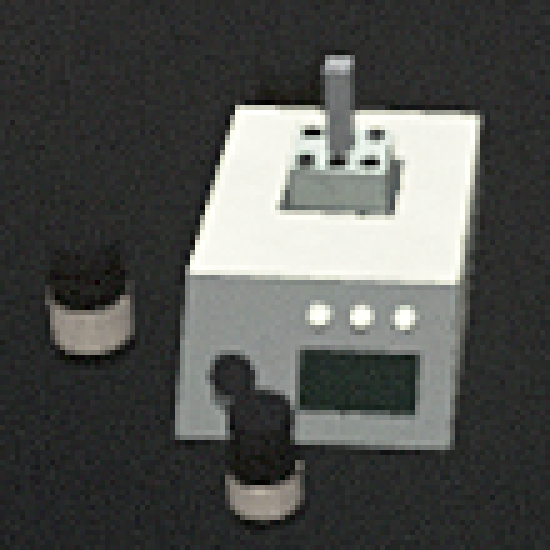

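```bash
cat > h.py <<'E'
import numpy as np,cv2
def ray(s,u,v):
    d=np.array([(u-s["cx"])/s["fx"],(v-s["cy"])/s["fy"],1.]); R=np.array(s["R"]);t=np.array(s["t"])
    return -R.T@t, R.T@d
def onz(s,u,v,z):
    c,d=ray(s,u,v); return c+d*(z-c[2])/d[2]
def px(s,X):
    c=np.array(s["R"])@X+np.array(s["t"]); return np.array([s["fx"]*c[0]/c[2]+s["cx"],s["fy"]*c[1]/c[2]+s["cy"]])
E
python3 - <<'E'
import numpy as np,cv2
from h import *
for n,off,box,th in [("top",(230,110),(170,110),225),("side",(235,170),(110,110),205)]:
    s=np.load(n+"0.npz"); f=s["frame"]
    x,y=off; c=f[y:y+box[1],x:x+box[0]].min(2)
    m=(c>th).astype(np.uint8)
    cs,_=cv2.findContours(m,cv2.RETR_EXTERNAL,cv2.CHAIN_APPROX_NONE)
    k=max(cs,key=cv2.contourArea); h=cv2.convexHull(k)
    for e in (2,3,4,5,6):
        q=cv2.approxPolyDP(h,e,True)[:,0]
        if len(q)==4: break
    q=q+np.array(off); print(n,q.tolist())
    P=np.array([onz(s,*p,0.07) for p in q]);print(P.round(4).tolist(),P.mean(0))
    for i in range(4):
        d=P[(i+1)%4]-P[i]; print(np.linalg.norm(d).round(4),np.degrees(np.arctan2(d[1],d[0])).round(1))
# post top
t=np.load("top0.npz"); sd=np.load("side0.npz")
print("post top, side px(303,182.5) z.158",onz(sd,235+339/5-.4,170+61/5-.4,.158))
print("post top, top",onz(t,230+436/4.5-.4,110+276/4.5-.4,.158))
# block top corners in top view
for u,v in [(388,237),(480,237),(482,335),(388,337)]:
    print(onz(t,230+u/4.5-.4,110+v/4.5-.4,.098).round(4))
E
```

```text
top [[355, 146], [357, 200], [293, 201], [292, 149]]
[[0.692, -0.086, 0.07], [0.5329, -0.091, 0.07], [0.5303, 0.0962, 0.07], [0.6838, 0.0996, 0.07]] [0.60973461 0.00469369 0.07      ]
0.1591 -178.2
0.1871 90.8
0.1535 1.3
0.1858 -87.5
side [[329, 193], [325, 226], [273, 224], [283, 191]]
[[0.5361, -0.092, 0.07], [0.5287, 0.0945, 0.07], [0.6828, 0.1003, 0.07], [0.6885, -0.0895, 0.07]] [0.60904774 0.0033273  0.07      ]
0.1867 92.3
0.1542 2.2
0.1899 -88.3
0.1524 -179.0
post top, side px(303,182.5) z.158 [ 0.60808491 -0.00484216  0.158     ]
post top, top [ 0.60881766 -0.00285534  0.158     ]
[0.6406 0.0284 0.098 ]
[ 0.6404 -0.0305  0.098 ]
[ 0.5775 -0.0316  0.098 ]
[0.5763 0.0284 0.098 ]
```

The top and side views agree on these values:
- **Heater:** yaw is about 1.9°.
- **Deck:** 187 × 155 mm, as expected.
- **Post:** at about (0.608, -0.004).

I'll move to a hover above it with the jaws along the heater's y.

```bash
cat >> h.py <<'E'
from scipy.spatial.transform import Rotation as Ro
E
python3 - <<'E'
from station import r
from h import *
for y in (1.9,-178.1):
    print(y,r.inverse_kinematics([.608,-.004,.40],[180,0,y]))
y=1.9 if abs(r.inverse_kinematics([.608,-.004,.40],[180,0,1.9])[5])<120 else -178.1
J=r.inverse_kinematics([.608,-.004,.40],[180,0,y]); J2=r.inverse_kinematics([.608,-.004,.40],[180,0,-178.1])
if abs(J2[5])<abs(J[5]): y=-178.1
r.reach([.608,-.004,.40],[180,0,y])
q=r.sense();print(y,q["clock"],q["tcp_pos"],q["orientation"],q["contact_force"])
for n in ["side","top","wrist"]:
    s=r.snapshot(n); cv2.imwrite(f"pics/{n}1.png",s["frame"][:,:,::-1]); np.savez(f"{n}1.npz",**s)
E
```

```text
1.9 [-3.58258362e+00  6.41377381e+00  6.97094174e+01 -2.54444375e-14
  1.03876809e+02  8.45174164e+01]
-178.1 [ -3.58258362   6.41377381  69.70941745   0.         103.87680875
 -95.48258362]
1.9 2.5583 [ 0.60798063 -0.00317646  0.40005937] [-1.79986301e+02 -6.24532876e-03  1.99160386e+00] [-0.04966322 -0.08905478  0.0007512 ]
```

View pics/wrist1.png

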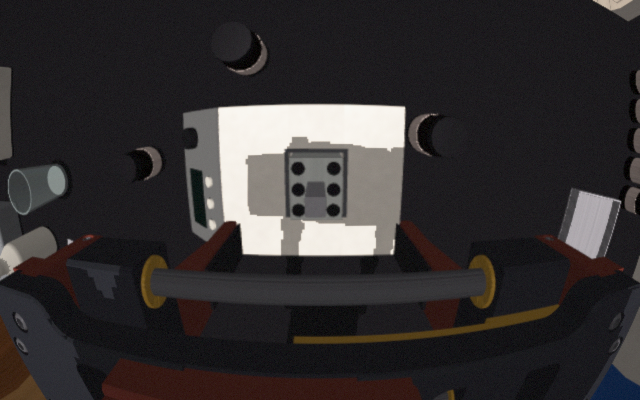

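View pics/side1.png

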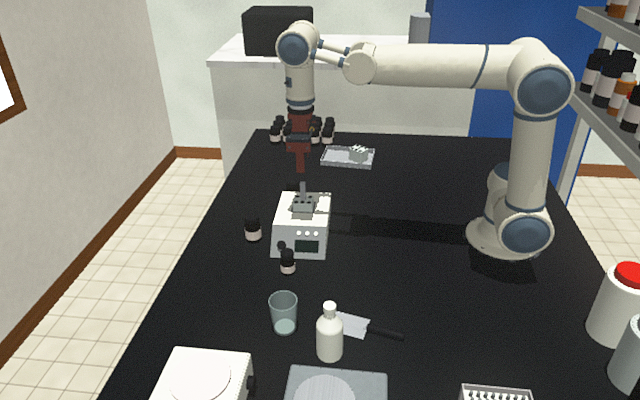

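The wrist view shows the post at px (316,197), midway between the fingers at 240 and 397, with the block edges at about 287 to 347. I'll check the position and yaw by casting fisheye rays.

```bash
cat >> h.py <<'E'
def rayw(s,u,v):
    d=np.array([u-s["cx"],v-s["cy"]]); rr=np.hypot(*d); th=rr/float(s["fx"])
    d=np.array([*(np.sin(th)*d/max(rr,1e-9)),np.cos(th)]); R=np.array(s["R"]);t=np.array(s["t"])
    return -R.T@t, R.T@d
def onzw(s,u,v,z):
    c,d=rayw(s,u,v); return c+d*(z-c[2])/d[2]
E
python3 - <<'E'
from h import *
a=cv2.imread("pics/wrist1.png")[90:260,215:415]; cv2.imwrite("pics/wz1.png",cv2.resize(a,None,fx=4,fy=3.5,interpolation=cv2.INTER_CUBIC))
s=np.load("wrist1.npz"); print(-s["R"].T@s["t"])
for u,v in [(219,107),(404,107)]: print("deck far corners",onzw(s,u,v,.07).round(4))
for u,v in [(288,152),(346,152),(346,217),(286,217)]: print("block",onzw(s,u,v,.098).round(4))
E
```

```text
[ 6.73592045e-01 -5.41703610e-04  3.81114284e-01]
deck far corners [0.6868 0.1013 0.07  ]
deck far corners [ 0.6926 -0.0876  0.07  ]
block [0.6439 0.0258 0.098 ]
block [ 0.6458 -0.0274  0.098 ]
block [ 0.5834 -0.0308  0.098 ]
block [0.5814 0.0269 0.098 ]
```

View pics/wz1.png

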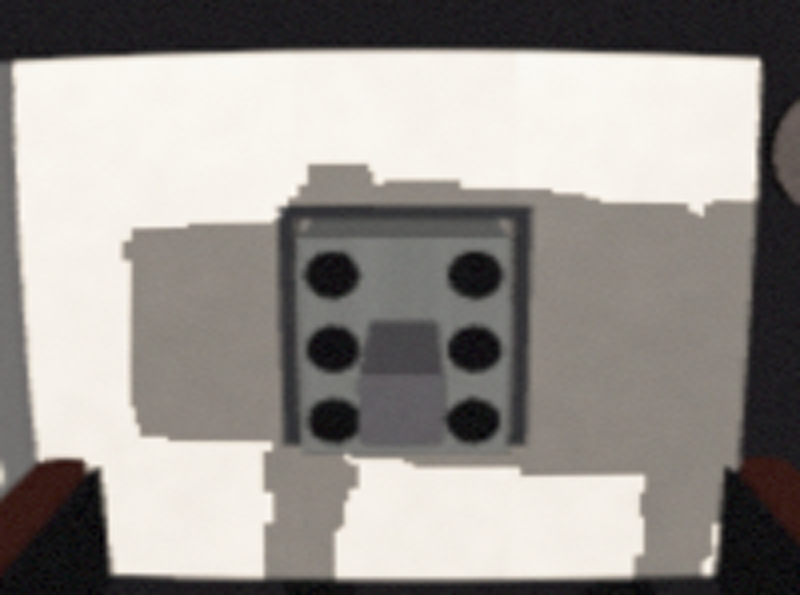

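Run:
```python
from h import *
s=np.load("wrist1.npz")
U=lambda u,v:(215+(u+.5)/4-.5,90+(v+.5)/3.5-.5)
q=[(361,373),(442,373),(445,443),(359,443)]
P=np.array([onzw(s,*U(*p),.158) for p in q]);print(P.round(4),P.mean(0))
q=[(332,273),(475,273),(475,348),(332,348),(333,420),(473,420)]
P=np.array([onzw(s,*U(*p),.098) for p in q]);print(P.round(4),P.mean(0))
q=[(280,206),(532,206),(282,444),(528,444)]
P=np.array([onzw(s,*U(*p),.07) for p in q]);print(P.round(4),P.mean(0))
```

```text
[[ 0.6177  0.0071  0.158 ]
 [ 0.6182 -0.0079  0.158 ]
 [ 0.6026 -0.0091  0.158 ]
 [ 0.6021  0.0071  0.158 ]] [ 0.61013962 -0.00068025  0.158     ]
[[ 0.6296  0.0166  0.098 ]
 [ 0.6307 -0.0164  0.098 ]
 [ 0.6104 -0.0173  0.098 ]
 [ 0.6093  0.0162  0.098 ]
 [ 0.5892  0.0156  0.098 ]
 [ 0.5903 -0.0178  0.098 ]] [ 6.09941502e-01 -5.40231029e-04  9.80000000e-02]
[[ 0.6445  0.0319  0.07  ]
 [ 0.6466 -0.0316  0.07  ]
 [ 0.5728  0.0306  0.07  ]
 [ 0.575  -0.0344  0.07  ]] [ 0.60972803 -0.00087937  0.07      ]
```

Wrist rays put the post at (0.610, -0.001), 15.5 mm wide, yaw about 1.9°. That is within 2–3 mm of the other views. I'll descend and grip.

Run:
```python
from station import r
from h import *
r.servo_line([.6098,-.0012,.34],Ro.identity() and [180,0,1.9],speed=.15)
r.servo_line([.6098,-.0012,.291],speed=.06)
q=r.sense();print(q["clock"],q["tcp_pos"],q["contact_force"])
r.grab(58)
q=r.sense();print(q["clock"],q["tcp_pos"],q["orientation"],q["contact_force"],q["torque"],q["opening"])
for n in ["wrist","side"]:
    s=r.snapshot(n); cv2.imwrite(f"pics/{n}2.png",s["frame"][:,:,::-1]); np.savez(f"{n}2.npz",**s)
```

```text
4.225 [ 0.60990233 -0.00118925  0.29152532] [0.51688767 0.64502813 0.05188382]
5.325 [ 0.60979315 -0.00110728  0.29098512] [-1.79992081e+02  9.76423349e-04  1.90916052e+00] [-0.10291288  1.17069685 -0.27565698] [0.03724008 0.11017103 0.07927458] 0.015773088273304942
```

View pics/wrist2.png

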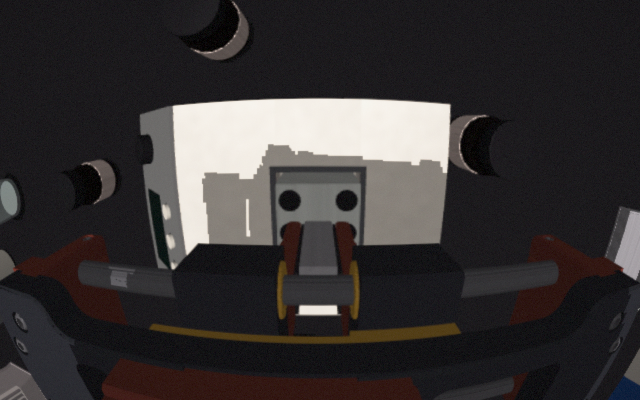

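The post is gripped at 15.8 mm opening with almost no side load. Wrist view shows it between the pads at px (318,260). Next is the first tip towards the panel, watching forces.

```bash
cat >> h.py <<'E'
F0=np.array([.6098,-.0011,.048]); YAW=1.91
def pose(tilt,lift):
    """tilt deg towards the panel (+), pivot 9 mm above well floor"""
    ax=Ro.from_euler('z',YAW,degrees=True).apply([1,0,0])
    T=Ro.from_rotvec(-np.radians(tilt)*ax)
    p=F0+[0,0,.009+lift]+T.apply([0,0,.234])
    o=(T*Ro.from_euler('xyz',[180,0,YAW],degrees=True)).as_euler('xyz',degrees=True)
    return p,o
def go(r,tilt,lift,speed,wait=.25):
    p,o=pose(tilt,lift); r.servo_line(list(p),list(o),speed=speed); r.wait(wait)
    q=r.sense()
    tz=Ro.from_euler('xyz',q["orientation"],degrees=True).apply([0,0,-1])
    a=np.radians(YAW); ty=np.degrees(np.arcsin(tz@[-np.sin(a),np.cos(a),0]))
    print("t%.2f tilt %.1f act %.2f lift %.1f"%(q["clock"],tilt,ty,lift*1e3),"dp mm",((q["tcp_pos"]-p)*1e3).round(1),"F",q["contact_force"].round(1),"M",q["torque"].round(2),"op",round(q["opening"],4))
E
python3 - <<'E'
from station import r
from h import *
go(r,0,.001,.03,.1)
go(r,3,.002,.04,.1)
go(r,6.5,.0032,.04,.3)
for n in ["wrist","side"]:
    s=r.snapshot(n); cv2.imwrite(f"pics/{n}3.png",s["frame"][:,:,::-1]); np.savez(f"{n}3.npz",**s)
a=cv2.imread("pics/side3.png")[120:280,225:365]; b=cv2.imread("pics/side2.png")[120:280,225:365]
cv2.imwrite("pics/sz3.png",cv2.resize(np.hstack([b,a]),None,fx=2.85,fy=2.85,interpolation=cv2.INTER_CUBIC))
E
```

```text
t5.78 tilt 0.0 act -0.01 lift 1.0 dp mm [ 0.1  0.  -1. ] F [ 3.   0.  -7.6] M [ 0.09 -0.59  0.04] op 0.016
t6.33 tilt 3.0 act 2.98 lift 2.0 dp mm [-0.  -0.  -0.7] F [  4.2  -0.  -12.6] M [ 0.43 -0.81  0.02] op 0.0158
t7.14 tilt 6.5 act 6.48 lift 3.2 dp mm [-0.1 -0.1 -0.3] F [  3.6   1.9 -13.9] M [ 0.89 -0.65 -0.  ] op 0.016
```

View pics/sz3.png

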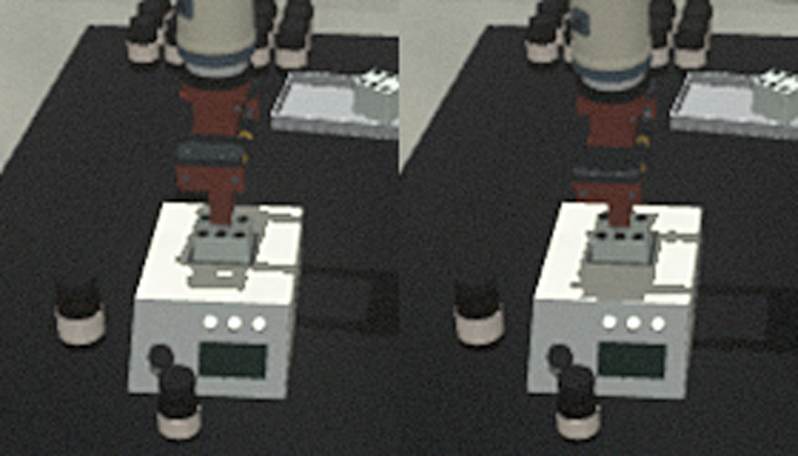

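View pics/wrist3.png

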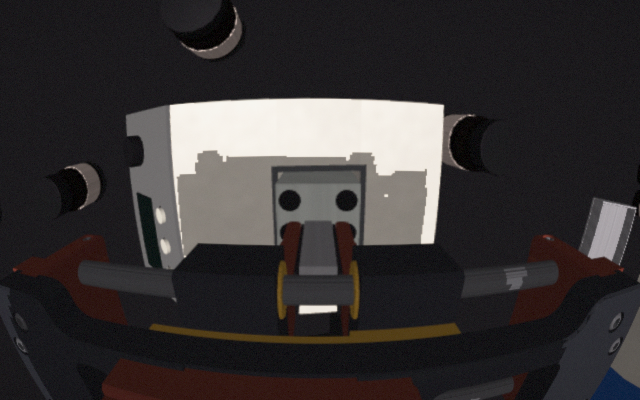

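In the wrist view the tube holes stay at px (289,200) and (346,200), so nothing has slipped, and the heater tilts relative to the tool. The insert is therefore at 6.5° towards the panel and about 3 mm up. Now I'll tip it the other way and keep rocking with small lifts.

Run:
```python
from station import r
from h import *
go(r,0,.0045,.05,0.05)
go(r,-6.5,.0045,.05,.35)
s=r.snapshot("wrist"); cv2.imwrite("pics/wrist4.png",s["frame"][:,:,::-1])
go(r,0,.006,.06,0)
go(r,6.0,.007,.06,.2)
go(r,0,.0085,.06,0)
go(r,-6.0,.0095,.06,.2)
s=r.snapshot("wrist"); cv2.imwrite("pics/wrist5.png",s["frame"][:,:,::-1])
a=cv2.imread("pics/wrist4.png")[90:350,100:460]; b=cv2.imread("pics/wrist5.png")[90:350,100:460]
cv2.imwrite("pics/w45.png",np.hstack([a,b]))
```

```text
t7.97 tilt 0.0 act 0.05 lift 4.5 dp mm [-0.2  0.1  1.1] F [-2.1  1.2 -2.1] M [0.12 0.64 0.04] op 0.0158
t9.01 tilt -6.5 act -6.46 lift 4.5 dp mm [-0.   0.1  0.8] F [-4.6 -0.3  5.8] M [-0.51  1.24  0.03] op 0.0155
t9.65 tilt 0.0 act -0.06 lift 6.0 dp mm [ 0.2 -0.  -1. ] F [ 0.9  0.1 -5.7] M [-0.   -0.03  0.04] op 0.0161
t10.41 tilt 6.0 act 5.93 lift 7.0 dp mm [ 0.1 -0.2 -0.1] F [ 0.6  1.8 -5.8] M [ 0.92 -0.03  0.03] op 0.0156
t10.97 tilt 0.0 act 0.04 lift 8.5 dp mm [-0.  -0.2  0.8] F [-2.1  1.7 -1. ] M [ 0.19  0.39 -0.02] op 0.0158
t11.72 tilt -6.0 act -5.93 lift 9.5 dp mm [ 0.   0.2 -0.2] F [ 1.9 -1.7 -3.7] M [-0.64 -0.11 -0.09] op 0.0159
```

View pics/w45.png

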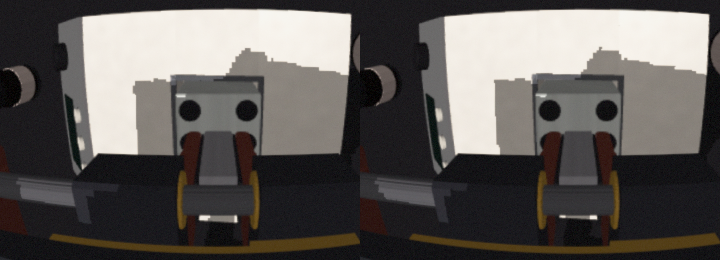

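The holes are still at px (289,200) and (346,200), so the insert follows the tool. I'll keep working it up to free, then lift clear.

Run:
```python
from station import r
from h import *
go(r,0,.011,.06,0)
go(r,5.5,.0115,.06,.2)
go(r,0,.013,.06,0)
go(r,-5.5,.0135,.06,.2)
go(r,0,.0155,.06,.1)
go(r,0,.024,.04,.1)
go(r,0,.044,.05,.8)
for n in ["wrist","side","top"]:
    s=r.snapshot(n); cv2.imwrite(f"pics/{n}6.png",s["frame"][:,:,::-1]); np.savez(f"{n}6.npz",**s)
a=cv2.imread("pics/side6.png")[120:280,225:365]
cv2.imwrite("pics/sz6.png",cv2.resize(a,None,fx=3.7,fy=3.7,interpolation=cv2.INTER_CUBIC))
```

```text
t12.33 tilt 0.0 act -0.04 lift 11.0 dp mm [-0.   0.2  0.2] F [ 0.9 -0.8 -2.6] M [ 0.04 -0.01 -0.08] op 0.0155
t13.06 tilt 5.5 act 5.47 lift 11.5 dp mm [-0.  -0.5 -0.1] F [-0.6 -3.1 -3.9] M [-0.38  0.    0.05] op 0.0156
t13.58 tilt 0.0 act -0.03 lift 13.0 dp mm [-0.   0.1 -0. ] F [ 0.6 -0.9 -3.5] M [-0.14  0.17 -0.  ] op 0.016
t14.31 tilt -5.5 act -5.48 lift 13.5 dp mm [-0.   0.6 -0.1] F [-0.7  0.8 -3.9] M [ 0.12  0.17 -0.  ] op 0.0154
t14.93 tilt 0.0 act -0.01 lift 15.5 dp mm [ 0.  -0.5  0.1] F [-0.  -0.4 -3.4] M [-0.01  0.12  0.03] op 0.0158
t15.40 tilt 0.0 act -0.00 lift 24.0 dp mm [ 0.  -0.1  0. ] F [-0.4 -0.3 -4.9] M [0.01 0.13 0.02] op 0.0158
t16.75 tilt 0.0 act -0.00 lift 44.0 dp mm [ 0. -0.  0.] F [ 0.4  0.2 -3.5] M [-0.02  0.18 -0.  ] op 0.0159
```

View pics/sz6.png

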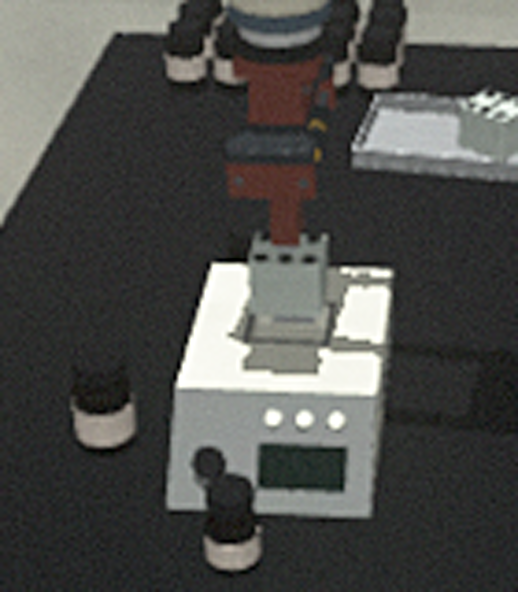

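View pics/wrist6.png

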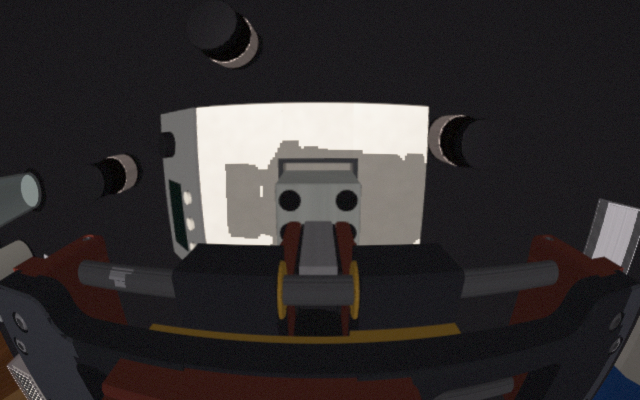

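The side view shows the insert upright above the well with its underside edge at about px (302,205). The holes are unchanged in the wrist view. I'll check the height and the bystanders.

Run:
```python
from h import *
s=np.load("side6.npz")
a=np.radians(YAW); ey=np.array([-np.sin(a),np.cos(a),0])
for z in (.07,.082,.092,.102): 
    p=F0*[1,1,0]+[0,0,z]+.025*ey; print(z,px(s,p).round(1))
c=s["frame"][192:216,302].mean(1); print(list(zip(range(192,216),c.astype(int))))
for n in("top","side"):
    A=np.load(n+"0.npz")["frame"].astype(int);B=np.load(n+"6.npz")["frame"].astype(int)
    B=B
    if n=="side": boxes=dict(b1=None)
    def blob(F,x0,y0,x1,y1,f):
        m=f(F[y0:y1,x0:x1]); ys,xs=np.nonzero(m); return (xs.mean()+x0).round(2),(ys.mean()+y0).round(2),len(xs)
    lab=lambda I:(I.mean(2)>90)
    if n=="side":
        for nm,b in dict(b2=(242,215,262,245),b3=(278,262,298,276),wash=(312,298,346,364),beaker=(264,286,302,338)).items(): print(nm,blob(A,*b,lab),blob(B,*b,lab))
    else:
        for nm,b in dict(b1=(358,140,384,170),b2=(286,112,312,142),b3=(240,160,266,184),tray=(450,170,520,255),scoop=(183,210,212,278)).items(): print(nm,blob(A,*b,lab),blob(B,*b,lab))
```

```text
0.07 [301.6 211.2]
0.082 [301.5 208. ]
0.092 [301.4 205.2]
0.102 [301.3 202.4]
[(192, np.int64(141)), (193, np.int64(137)), (194, np.int64(135)), (195, np.int64(134)), (196, np.int64(135)), (197, np.int64(139)), (198, np.int64(141)), (199, np.int64(141)), (200, np.int64(136)), (201, np.int64(140)), (202, np.int64(137)), (203, np.int64(141)), (204, np.int64(140)), (205, np.int64(128)), (206, np.int64(104)), (207, np.int64(134)), (208, np.int64(140)), (209, np.int64(139)), (210, np.int64(140)), (211, np.int64(111)), (212, np.int64(84)), (213, np.int64(131)), (214, np.int64(136)), (215, np.int64(135))]
b1 (np.float64(367.27), np.float64(161.09), 11) (np.float64(365.36), np.float64(161.43), 14)
b2 (np.float64(298.95), np.float64(134.27), 22) (np.float64(302.31), np.float64(135.89), 198)
b3 (np.float64(255.4), np.float64(175.4), 10) (np.float64(255.4), np.float64(175.4), 10)
tray (np.float64(484.99), np.float64(210.79), 3125) (np.float64(485.0), np.float64(210.79), 3122)
scoop (np.float64(194.96), np.float64(232.28), 656) (np.float64(194.96), np.float64(232.28), 656)
b2 (np.float64(252.89), np.float64(235.1), 136) (np.float64(252.77), np.float64(235.03), 138)
b3 (np.float64(287.49), np.float64(269.24), 96) (np.float64(287.49), np.float64(269.16), 98)
wash (np.float64(330.06), np.float64(332.86), 1483) (np.float64(330.06), np.float64(332.86), 1483)
beaker (np.float64(283.48), np.float64(311.13), 948) (np.float64(283.38), np.float64(310.89), 986)
```

View pics/top6.png

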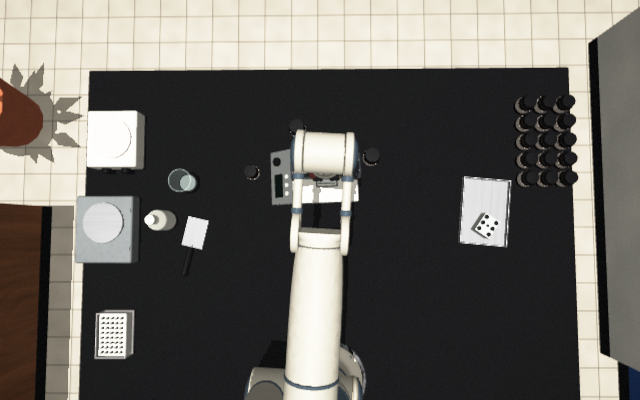

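The measured underside edge at row 205.5 matches z ≈ 0.091, about 2 cm above the deck. The bystanders are where they were. bottle2 is partly hidden by the arm in the top view but unmoved in the side view. Handing in.

Run:
```python
from station import r
q=r.sense();print(q["clock"],q["contact_force"],q["opening"])
r.hand_in()
```

```text
16.9 [-0.33609151  0.80497054 -4.05614446] 0.015761256396903366
the job is handed in; nothing more can be done
```

The insert came free and I handed the job in at 16.9 s, with the gripper still holding it upright about 2 cm above the deck, straight over its well.

I gripped the square post with the jaws along the heater's y axis. The first tip was 6.5° towards the panel at about 3 mm lift, then 6.5° away at about 4.5 mm. I kept rocking it 5.5–6° each way with small lifts until it was free, then raised it straight up. The force readings I took stayed under about 15 N.

**Last checks:**
- **Height:** the underside edge in the side view gives z ≈ 0.091, about 21 mm above the deck.
- **Upright and grip:** the tool was vertical within 0.1°. The tube holes stayed at the same wrist-camera pixels throughout, so the post did not slip in the grip. The wrist carried only about 4 N, roughly the insert's weight.
- **Bystanders:** bottle3, the wash bottle, beaker, tray with the spare, and scoop show no movement in the top or side view. bottle2 was half hidden by the arm from above but unmoved in the side view. The bottle1 blob shifted about 2 px in the top view. It is only 11–14 px in size, so I put that down to the changed lighting; nothing came near it.

**Disagreement:** the first top and side estimates of the post position differed by 2–3 mm from the wrist view. I used the wrist view, and the low side force on gripping (about 1 N) fits it.

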